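# Shut the loaded jar warmer and switch it on

## Task

The jar warmer is loaded but stands open and switched off. Lift its drop-down door by the bar and press it fully home past its spring catch; only then push the black isolator handle in, turn it a quarter turn clockwise from off to on while it is held in, and let it spring fully back out so that it locks at on. Keep the jars inside upright and leave the other things on the bench where they are.

Things in the scene. Friction and masses are not known exactly. Their poses are not given: they have to be found in the camera images.
- warmer: Jar warmer: steel cabinet 240 mm wide, 120 deep, 280 high, fixed. Origin under the middle of its footprint; x from its front to its back, y to the left as one faces it, z up. Front face at x = -60. Chamber floor 60 above the bench. Above the door a fascia slopes back: lower edge 205 high at the front face, 130 long up the slope, outward normal leaning 35 degrees from the vertical to the front.
- door (a joint): Opening of the drop-down door, rad: 0 shut and flush, 1.15 fully down, starts at 0.75 to 1.13. The stiff hinge holds it at any angle. A sprung roller catch resists from about 0.26 to 0.06 rad (some 8 N at the bar), then draws it shut and holds it. The door is 224 mm wide, 18 thick, 107 high from the hinge.
- door_hinge (a point): Middle of the door's hinge line at the foot of the front face, 55 mm above the bench; the line runs along the warmer's y. Axes as the warmer's.
- door_bar (a point): Middle of the door's handle: round steel bar 14 mm thick, 210 long, parallel to the hinge, on arms 80 left and right of its middle. Turns with the door at 177 from the hinge; shut, it lies 56 in front of the hinge and 168 above it. It stands off the door's upper edge: with the door down some 60 is free between bar and door edge. Axes turn with the door; y along the bar.
- isolator (a joint): Angle of the black isolator handle, rad: 0 off (bar level across the fascia), 1.571 on (bar up the slope); grows clockwise seen from outside. An over-centre spring (0.15 N m) drives it to the nearer end; handle out, a pin locks it within 0.04 of either end. At on, a hook behind the fascia bolts the shut door; if the door is ajar the hook strikes it, and with the hook out the door cannot shut.
- isolator_push (a joint): How far the isolator handle is pushed in along its axis, m: 0 fully out, 0.008 fully in. A spring pushes it out (4.5 N at first, 8.5 N fully in). It turns only while pushed in by at least 0.006; let go between the ends it stays in.
- isolator_grip (a point): Grip point on the isolator's axis, 30 out from the fascia with the handle out. The handle is a black bar 74 mm long, 16 wide, 26 deep; its outer face is 9 beyond this point, its inner face 13 off the fascia (5 pushed in; a 4 thick plate lies under it). Axes turn with it: z out of the fascia along the axis, y along the bar to the end with the white line, x across the bar.
- warm_jar_1: Glass jar 54 across, 93 high, in the warmer. Origin under its middle, z up.
- warm_jar_2: The other glass jar in the warmer, same size and origin.
- shaker: Shaker with a dark cap, 58 across, 101 high, standing on the bench to the right. Origin under its middle. A bystander.
- jar_single_2: Glass jar 54 across, 93 high, standing on the bench at the left. A bystander.
- measure_cup: Measuring cup 66 across, 60 high, with a handle (124 long in all), on the bench at the left. A bystander.
- tally: Hand tally counter, black, 46 by 62, 28 high, on the bench to the left of the warmer. A bystander.
There are look-alikes about, which are no part of the job. What is shaped like the warm_jar_1 but blue or purple is not meant.

How it is judged:
On the way, in this order (a step that is already met when the one before it is completed fails the run):
1. the door is shut, held by its catch, while the isolator is still off (value of joint door below 0.025 rad and value of joint isolator below 0.3 rad), for 0.2 s.
2. the isolator is turned to on and its handle has sprung back out (value of joint isolator above 1.5 rad and value of joint isolator_push below 0.0015 m), for 0.2 s.
At the end, for the whole second after the job is handed in: The door is shut (below 0.025 rad), the isolator is at on (above 1.5 rad) with its handle sprung out (within 1.5 mm) and still, both jars stand upright in the warmer, and the bystanders are within 3 cm of where they stood (all of step 2 and value of joint door below 0.025 rad and velocity of joint isolator below 0.1 rad/s and angle between each of warm_jar_1, warm_jar_2's own z axis and vertical below 0.2 rad and z of warm_jar_1 in the frame of warmer between 0.05 and 0.075 m and z of warm_jar_2 in the frame of warmer between 0.05 and 0.075 m and distance of each of shaker, jar_single_2, measure_cup, tally from where it was at the start of the episode below 0.03 m); the robot touches nothing.
It fails at once if the isolator is turned on while the door is open (value of joint isolator above 0.8 rad and value of joint door above 0.1 rad).
It fails at once if a jar in the warmer is tipped (angle between any of warm_jar_1, warm_jar_2's own z axis and vertical above 0.35 rad).
It fails at once if a bystander is knocked over or pushed away (distance of any of shaker, jar_single_2, measure_cup, tally from where it was at the start of the episode above 0.03 m).
It also fails if it takes over 48 s, if anything falls off the work surface, if the arm or the gripper's body presses on something with over 40 N, if the wrist force passes 120 N, or if a joint passes its speed limit or range.

## Robot

A 6-joint arm with a two-finger parallel gripper is mounted at the origin on a cart in front of the work surface, level with it; the furniture and walls round the work are solid. World frame = base frame: x ahead of the robot, y to its left, z up, the work surface at z = 0. Lengths are in m, angles in rad, forces in N, time in s.
With the tool pointing down it reaches from about 0.325 to 1 m from the base axis. Payload 5.1 kg.
Tool frame: the origin (TCP) lies at the centre of the arm's flange, where the gripper is bolted on; the fingertips stand 173 mm ahead of it and the grasp point (between the pads) lies 155 mm ahead of it; z points along the fingers, y is the line along which they close (so a half turn about z gives the same grasp; the last joint's range is limited). The gripper opens to 85 mm and grips with 20 to 120 N. Pads are 22 mm wide; open, the fingers measure 114 mm over their backs; the gripper's body (76 mm by 85 mm) begins 54 mm behind the grasp point. The pads swing forward as they close: fully open they stand 13 mm farther back than shut.
Start: joints at [-1.288, 0.124, 1.65, -0, 1.367, -0.083], TCP at [0.232, -0.607, 0.405] pointing down, gripper open.
Joint ranges: [-2.61, 2.61], [-1.02, 2.33], [0.03, 2.71], [-1.35, 4.49], [0.32, 2.68], [-2.91, 2.91]. Speed limits (rad/s): [2.57, 2.57, 3.14, 3.14, 3.14, 3.14].

## Interface

Orientations are given as [roll, pitch, yaw] about the fixed x, y, z axes, in that order (R = Rz(yaw) Ry(pitch) Rx(roll)).
In Python, from plant import status, eyes, r, finder gives the robot as it stands.
- The arm moves only by the shell command python3 -m jog 'ROWS'. ROWS is JSON, one flat list of numbers, 5 for each row, row after row: the shift along the world's x, y, z normalised to -1 to 1, where 1 is 0.15 m, then the turn about the world's z normalised to -1 to 1, where 1 is 2 pi rad, then the closure, from 0 (fully open) to 1 (shut). A call has 1 to 12 rows; each row is the pose to reach, as a shift and turn from the pose commanded when the call began, turning the shorter way round; what a row does not reach only later rows make up. A row lasts 1/10 s, in which the tool goes at most 50 mm and 8.59 degrees, less where a joint would pass 70% of its speed; a pose out of reach is approached as far as the arm can. A call with a number of a shift or a turn outside -1 to 1 is refused whole. A call with a gripper value outside its range is refused whole. The fingers move at their own pace and stop on an object; the grip force is fixed at half the most. Time passes only in rows, so rows that repeat a pose let the fingers close. It gives the time, the measured TCP pose, the force, the opening and the grip force at its end, in the units of the state.
- status.observe(): the state, without advancing time (a new reading comes with each control period).
- eyes.grab_frame(name): name is "scene" or "top" or "wrist"; returns a dict with "image" (480x640x3 uint8, red, green, blue), "z_map" (480x640 float32, m along the optical axis (not along the pixel's ray), 0 where there is no reading), "mtx" (3x3 intrinsics, pixels), "dist" ([k1, k2, p1, p2, k3] as OpenCV has them; the pictures are not rectified), "R" (3x3) and "t" (3): a world point X has camera coordinates R X + t. Camera axes: x right, y down, z forward; pixel columns grow to the right and rows downward; lengths in m; the calibration is good to about 2 mm. A picture is of the moment at which its call begins.
- r.sign_off(): hands the job in; it is judged then, once.
Trained networks look in a picture, given as the dict that the camera call returned (one of the last four; its "shot" number tells which), for a name from the list of things; names that differ only in an ending like _2 or _b are one class to them, and where a whole thing is asked for, a point or a joint stands for the part that bears it (a point fixed in the world has none). Each returns a list of dicts, best first, with "p" (0 to 1); they miss things now and then, are a little off and sometimes report something else, mostly with a low value. They report only what shows in the picture. A call takes as long as a camera call. They do not tell look-alikes from the thing itself.
- finder.boxes_of(target, picture): "xyz" ([x, y, z] in m, in world coordinates, good to about 4 mm: the middle of the surface that is visible of it).
The state is a dict: "t": time; "joint_positions": joint angles; "joint_velocities": joint speeds; "joint_torque": joint torques, N m; "tool_pos": TCP position; "tool_rot": TCP orientation; "contact_force": force on the tool from outside, world axes, zero at the start; "wrist_torque": the same for the moment, N m; "finger_gap": opening from 0.0 (shut) to 1.0 (fully open); "grasp_force": force on a finger pad.
Only numpy, scipy, OpenCV 4.12 (cv2) and the standard library are available. Lean on these libraries where they do the work, as an engineer would, in place of code of your own. Each camera call takes 0.05 s, during which the arm holds its last target. There are 200 camera calls.

## Working session

There is one attempt and no reset: what is moved stays moved. The work goes in short steps, Python scripts to look and compute and a shell command to move; the robot and the scene stay as the last step left them, time stands still between calls to the robot, and variables do not carry over. Pictures are saved under pics/ and viewed, at most 10 in all, crops included, and the job is handed in when it is done.

```bash
ls; mkdir -p pics; cat > h.py <<'E'
from plant import status, eyes, r, finder
import numpy as np, cv2
def shot(n,f=None):
    p=eyes.grab_frame(n)
    if f: cv2.imwrite('pics/'+f,p['image'][:,:,::-1])
    return p
def px(p,X):
    return cv2.projectPoints(np.float64(X).reshape(-1,1,3),cv2.Rodrigues(p['R'])[0],np.float64(p['t']),p['mtx'],np.float64(p['dist']))[0].reshape(-1,2)
def world(p,u,v,z=None):
    if z is None: z=p['z_map'][int(v),int(u)]
    q=cv2.undistortPoints(np.float64([[[u,v]]]),p['mtx'],np.float64(p['dist']))[0,0]
    return p['R'].T@(np.array([q[0]*z,q[1]*z,z])-p['t'])
E
python3 - <<'E'
from h import *
np.set_printoptions(precision=4,suppress=True)
print(status.observe())
for n in('scene','top'):
    p=shot(n,n+'0.png')
    print(n,'campos',-p['R'].T@p['t'])
    for t in['warmer','door_bar','door','isolator','isolator_grip','warm_jar_1','shaker','jar_single_2','measure_cup','tally']:
        print(t,[(np.round(d['xyz'],3),round(d['p'],2),np.round(px(p,d['xyz'])[0])) for d in finder.boxes_of(t,p)][:5])
E
```

```text
pics
{'t': 0.0, 'joint_positions': array([-1.2876,  0.1245,  1.6517,  0.    ,  1.3675, -0.0826]), 'joint_velocities': array([ 0.0018, -0.0011, -0.0012,  0.0014, -0.0005, -0.0015]), 'joint_torque': array([ -0.0004, -42.3618, -36.5452,  -0.0002,   0.0069,   0.    ]), 'tool_pos': array([ 0.2324, -0.6068,  0.4035]), 'tool_rot': array([-3.1396, -0.0002,  0.3658]), 'contact_force': array([ 0.6928,  0.022 , -0.0129]), 'wrist_torque': array([-0.0541, -0.0806, -0.0008]), 'grasp_force': 0.0, 'finger_gap': 0.9984587367849064}
scene campos [-0.0114 -1.0068  1.3477]
warmer [(array([0.618, 0.042, 0.202]), 0.79, array([338., 227.]))]
door_bar [(array([ 0.514, -0.03 ,  0.121]), 0.93, array([320., 275.]))]
door [(array([ 0.516, -0.029,  0.122]), 0.75, array([320., 274.])), (array([0.457, 0.396, 0.045]), 0.43, array([244., 216.])), (array([ 0.577, -0.35 ,  0.085]), 0.38, array([401., 354.]))]
isolator [(array([ 0.515, -0.028,  0.122]), 0.61, array([320., 274.])), (array([0.624, 0.06 , 0.272]), 0.5, array([337., 205.]))]
isolator_grip [(array([0.627, 0.06 , 0.269]), 0.51, array([338., 206.])), (array([
[... 1038 characters left out ...]
323., 214.]))]
door [(array([ 0.537, -0.005,  0.114]), 0.7, array([345., 253.]))]
isolator [(array([0.624, 0.064, 0.272]), 0.57, array([315., 203.]))]
isolator_grip [(array([0.626, 0.065, 0.271]), 0.58, array([315., 202.]))]
warm_jar_1 [(array([ 0.549, -0.209,  0.045]), 0.79, array([423., 251.])), (array([ 0.458, -0.236,  0.051]), 0.57, array([435., 287.]))]
shaker [(array([ 0.583, -0.328,  0.102]), 0.57, array([475., 235.])), (array([0.491, 0.264, 0.022]), 0.23, array([240., 274.]))]
jar_single_2 [(array([0.61 , 0.483, 0.055]), 0.73, array([155., 226.]))]
measure_cup [(array([0.456, 0.396, 0.028]), 0.97, array([189., 286.]))]
tally [(array([0.491, 0.263, 0.021]), 0.58, array([240., 273.]))]
```

View pics/scene0.png

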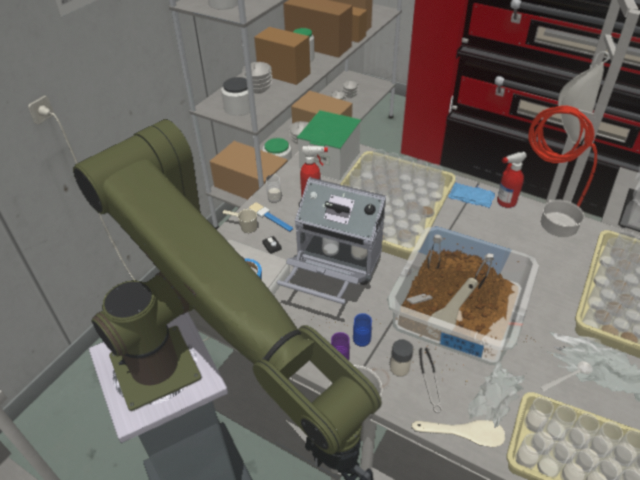

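View pics/top0.png

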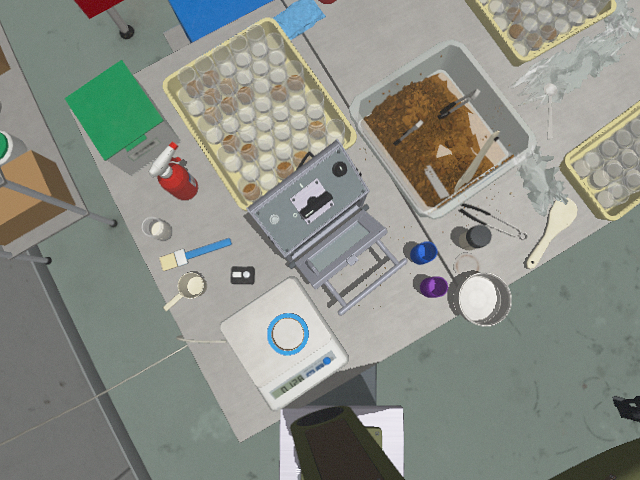

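Scene image: the warmer is at about (340,225), with its door down and the bar at (315,295). In the top image, the bar runs from (340,312) to (405,263), so the warmer is yawed about 37°.

What could be taken for the isolator in the top image:
- The black bar on the white plate at (317,205), which fits the description.
- The round black knob at (340,169), which does not.

The bystanders seen are the tally (241,275), cup (190,286), jar (157,228) and shaker (478,237). The jar look-alikes are blue (423,252) and purple (433,287).

Next I'll take one close crop and measure.

```bash
python3 - <<'E'
from h import *
np.set_printoptions(precision=4,suppress=True)
p=shot('top'); 
c=p['image'][140:320,240:415]; cv2.imwrite('pics/crop.png',cv2.resize(c,None,fx=3.3,fy=3.3,interpolation=cv2.INTER_CUBIC)[:,:,::-1])
from scipy.optimize import least_squares
for n in('top','scene'):
    q=p if n=='top' else shot('scene')
    vv,uu=np.mgrid[130:330,230:420]
    uv=np.stack([uu.ravel(),vv.ravel()],1).astype(float)
    z=q['z_map'][130:330,230:420].ravel()
    d=cv2.undistortPoints(uv[:,None],q['mtx'],np.float64(q['dist']))[:,0]
    W=(np.c_[d*z[:,None],z]-q['t'])@q['R']; ok=z>0
    np.save(f'/tmp/{n}.npy',np.c_[uv,W][ok])
    m=ok&(W[:,2]>.2)&(W[:,2]<.30)&(np.hypot(W[:,0]-.62,W[:,1]-.06)<.17)
    P=W[m]; f=None
    rng=np.random.default_rng(0);best=0
    for _ in range(500):
        a=P[rng.choice(len(P),3)];nn=np.cross(a[1]-a[0],a[2]-a[0]);nn/=np.linalg.norm(nn)+1e-12
        if nn[2]<0:nn=-nn
        if not .75<nn[2]<.88:continue
        i=abs((P-a[0])@nn)<.003
        if i.sum()>best:best=i.sum();I=i
    Q=P[I];c0=Q.mean(0);nn=np.linalg.svd(Q-c0,full_matrices=False)[2][2];nn*=np.sign(nn[2])
    yaw=np.arctan2(-nn[1],-nn[0]);print(n,best,len(P),'n',nn,'tilt',np.degrees(np.arccos(nn[2])),'yaw',np.degrees(yaw))
    R=np.array([[np.cos(yaw),-np.sin(yaw)],[np.sin(yaw),np.cos(yaw)]])
    L=(Q[:,:2])@R; 
    # L = coords along warmer axes
    print('xw range',np.percentile(L[:,0],[.5,99.5]),'yw range',np.percentile(L[:,1],[.5,99.5]),'z',np.percentile(Q[:,2],[.5,99.5]))
    ctr=R@np.array([0,np.percentile(L[:,1],[.5,99.5]).mean()]); 
    # plane at z=.205 -> front face
    xf=(c0[:2]@R)[0]-( .205-c0[2])*nn[2]/-np.hypot(*nn[:2])*-1 if 0 else (c0[:2]@R)[0]+(.205-c0[2])*nn[2]/np.hypot(*nn[:2])
    o=R@np.array([xf+.06,np.percentile(L[:,1],[.5,99.5]).mean()]);print('origin',o)
    h=R@np.array([xf,np.percentile(L[:,1],[.5,99.5]).mean()])
    # bar: points in warmer frame, left of front
    A=(W[ok][:,:2]-o)@R; B=np.c_[A,W[ok][:,2]]
    b=B[(B[:,0]<-.06-.09)&(B[:,0]>-.30)&(abs(B[:,1])<.11)&(B[:,2]>.04)]
    rr=np.hypot(b[:,0]+.06,b[:,2]-.055); k=abs(rr-.181)<.012
    print('bar pts',k.sum(),np.median(b[k],0),b[k].std(0), 'y',np.percentile(b[k,1],[1,99]), 'rr',np.median(rr[k]))
    # isolator: points >25mm out of plane
    e=(W[ok]-c0)@nn; j=(e>.025)&(e<.045)&(np.hypot(*(W[ok][:,:2]-c0[:2]).T)<.1)
    print('iso pts',j.sum(),np.median(W[ok][j],0),'warmer frame',np.median(B[j],0),'e',np.median(e[j]), 'spread y',np.percentile(B[j,1],[2,98]))
E
```

```text
top 5218 6972 n [-0.4436 -0.3548  0.823 ] tilt 34.61689036829376 yaw 38.652172881909124
xw range [0.488  0.6008] yw range [-0.4598 -0.2204] z [0.2044 0.2822]
origin [0.6392 0.0758]
bar pts 543 [-0.232   0.0018  0.1277] [0.0051 0.0618 0.0026] y [-0.1009  0.1016] rr 0.1872730706758958
iso pts 306 [0.6202 0.0617 0.2738] warmer frame [-0.0237  0.0005  0.2738] e 0.036683399689699026 spread y [-0.0346  0.0351]
scene 1936 3911 n [-0.449  -0.3514  0.8215] tilt 34.765129641997035 yaw 38.04892254380363
xw range [0.491  0.6061] yw range [-0.4575 -0.2172] z [0.2018 0.2824]
origin [0.6438 0.0755]
bar pts 267 [-0.2354 -0.0132  0.1253] [0.0052 0.0613 0.0039] y [-0.1046  0.0973] rr 0.1888439124381959
iso pts 147 [0.623  0.0548 0.2721] warmer frame [-0.0285 -0.0038  0.2721] e 0.03652249820560957 spread y [-0.0365  0.034 ]
```

View pics/crop.png

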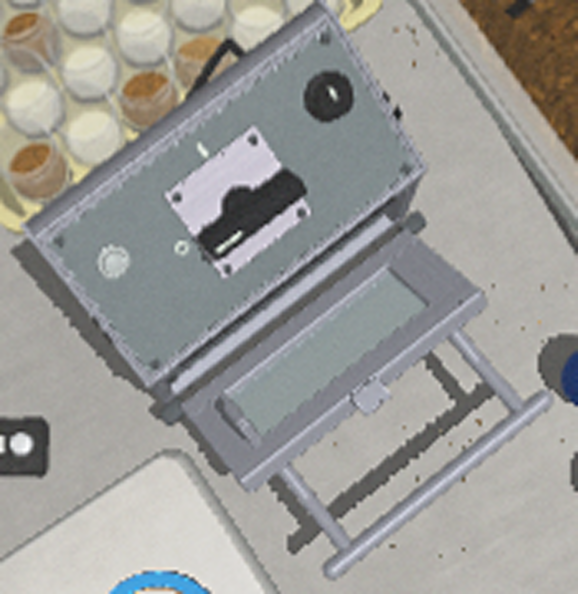

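The crop confirms the isolator handle is the black bar on the white plate at (250,215), level, with its white line at the left end. The round knob at (328,97) is not it. The catch tab and door bar are clear. Door opening is about 0.89 rad and the bar middle is near (0.459, -0.069, 0.12).

Next I'll go above the bar with the fingers across it (yaw 128.4°).

```bash

python3 -m jog '[0.5,1,0.3,0.1,0.4, 0.5,1,0.3,0.1,0.4, 0.5,1,0.3,0.1,0.4, 0.5,1,0.3,0.1,0.4, 0.5,1,0.3,0.1,0.4]' >/dev/null
python3 -m jog '[0.5,1,0,0.1,0.4, 0.5,1,0,0.1,0.4, 0.5,1,0,0.1,0.4, 0.5,1,0,0.1,0.4, 0.5,1,0,0.1,0.4]' >/dev/null
python3 -m jog '[0.5,1,0,0.1,0.4, 0.5,1,0,0.1,0.4, 0.5,1,0,0.1,0.4, 0.5,1,0,0.1,0.4, 0.5,1,0,0.1,0.4]' 
python3 -m jog '[0,0.6,0,0,0.4, 0,0.6,0,0,0.4, 0,0.6,0,0,0.4]' 
python3 - <<'E'
from h import *
np.set_printoptions(precision=4,suppress=True)
p=shot('wrist','w1.png')
print('cam',-p['R'].T@p['t'],status.observe()['joint_positions'])
for t in['door_bar','isolator_grip']:
    print(t,[(np.round(d['xyz'],3),round(d['p'],2),np.round(px(p,d['xyz'])[0])) for d in finder.boxes_of(t,p)][:3])
yaw=np.radians(38.4);c,s=np.cos(yaw),np.sin(yaw)
vv,uu=np.mgrid[0:480:2,0:640:2];uv=np.stack([uu.ravel(),vv.ravel()],1).astype(float);z=p['z_map'][::2,::2].ravel()
d=cv2.undistortPoints(uv[:,None],p['mtx'],np.float64(p['dist']))[:,0]
W=(np.c_[d*z[:,None],z]-p['t'])@p['R'];W=W[z>0]
D=W[:,:2]-[.459,-.069];A=D@np.array([[c,-s],[s,c]])
k=(abs(A[:,0])<.03)&(abs(A[:,1])<.06)&(W[:,2]>.08)&(W[:,2]<.16)
print(k.sum());B=np.c_[A[k],W[k,2]]
for lo in(-.06,-.03,0,.03):
    j=(B[:,1]>=lo)&(B[:,1]<lo+.03)
    if j.sum(): print(lo,j.sum(),'x',np.percentile(B[j,0],[2,50,98]),'ztop',np.percentile(B[j,2],[50,98]))
E
```

```text
t: 2.7
tool_pos: [0.4583, -0.1566, 0.4494]
tool_rot: [-3.141, -0.0, 2.253]
contact_force: [-0.1, -0.9, 0.1]
finger_gap: 0.601
grasp_force: 0.0
t: 3.0
tool_pos: [0.4574, -0.066, 0.4496]
tool_rot: [3.141, -0.0, 2.249]
contact_force: [-0.0, 0.3, 0.2]
finger_gap: 0.602
grasp_force: 0.0
cam [ 0.4093 -0.0055  0.4189] [-0.262  -0.3314  1.9954 -0.0009  1.4775 -0.9399]
door_bar [(array([0.513, 0.001, 0.117]), 0.61, array([420., 200.])), (array([0.579, 0.032, 0.123]), 0.38, array([507., 223.]))]
isolator_grip []
656
-0.06 135 x [-0.0046  0.0019  0.0071] ztop [0.1282 0.1299]
-0.03 152 x [-0.0063  0.0002  0.0066] ztop [0.1283 0.13  ]
0 170 x [-0.0063 -0.0001  0.0062] ztop [0.1281 0.1299]
0.03 199 x [-0.0064 -0.0002  0.0074] ztop [0.1282 0.1304]
```

View pics/w1.png

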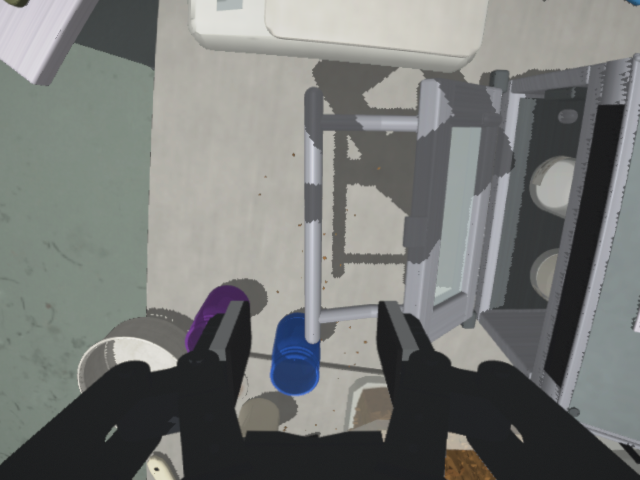

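The bar stands at z ≈ 0.1225 at its centre (0.459, -0.069), and the yaw agrees. In the wrist picture the bar runs from (313,90) to (313,340), with the fingers aligned across it. Descending and gripping now.

```bash

python3 -m jog '[0.01,-0.02,-0.5,-0.001,0.4, 0.01,-0.02,-1,-0.001,0.4, 0.01,-0.02,-1,-0.001,0.4, 0.01,-0.02,-1,-0.001,0.4]' 
python3 -m jog '[0,0,-0.14,0,0.4, 0,0,-0.14,0,0.4, 0,0,-0.14,0,1, 0,0,-0.14,0,1, 0,0,-0.14,0,1, 0,0,-0.14,0,1, 0,0,-0.14,0,1, 0,0,-0.14,0,1]'
```

```text
t: 3.55
tool_pos: [0.4558, -0.071, 0.2918]
tool_rot: [-3.132, -0.013, 2.24]
contact_force: [-1.2, 0.5, -0.9]
finger_gap: 0.602
grasp_force: 0.0
t: 4.35
tool_pos: [0.4595, -0.0705, 0.2798]
tool_rot: [3.141, 0.003, 2.245]
contact_force: [0.2, -5.8, 1.4]
finger_gap: 0.139
grasp_force: 58.5
```

```bash

python3 -m jog '[0.025,0.02,0.07,0,1, 0.054,0.043,0.14,0,1, 0.088,0.07,0.21,0,1, 0.126,0.1,0.277,0,1, 0.168,0.133,0.34,0,1, 0.212,0.168,0.399,0,1, 0.26,0.206,0.454,0,1, 0.311,0.247,0.505,0,1, 0.365,0.289,0.55,0,1, 0.365,0.289,0.55,0,1]'
python3 - <<'E'
from h import *
o=status.observe();print(o['joint_positions'],o['contact_force'])
E
```

```text
t: 5.35
tool_pos: [0.5136, -0.0277, 0.3657]
tool_rot: [-3.134, 0.002, 2.245]
contact_force: [-16.3, -8.5, 22.6]
finger_gap: 0.139
grasp_force: 60.2
[-0.15690364 -0.15140333  1.98908564 -0.00707907  1.30737034 -0.82955614] [-16.25902905  -8.50462555  22.55119951]
```

```bash

python3 -m jog '[0.03,0.025,0.06,0,1, 0.063,0.05,0.085,0,1, 0.1,0.08,0.107,0,1, 0.135,0.107,0.129,0,1, 0.17,0.135,0.147,0,1, 0.204,0.162,0.162,0,1, 0.23,0.18,0.17,0,1, 0.23,0.18,0.17,0,1]'
python3 - <<'E'
from h import *
p=shot('scene')
c=p['image'][150:320,260:420];cv2.imwrite('pics/s2.png',cv2.resize(c,None,fx=3.4,fy=3.4,interpolation=cv2.INTER_CUBIC)[:,:,::-1])
E
```

```text
t: 6.15
tool_pos: [0.5467, -0.0016, 0.3875]
tool_rot: [-3.127, -0.0, 2.245]
contact_force: [-15.5, -14.6, 13.2]
finger_gap: 0.131
grasp_force: 60.7
```

View pics/s2.png

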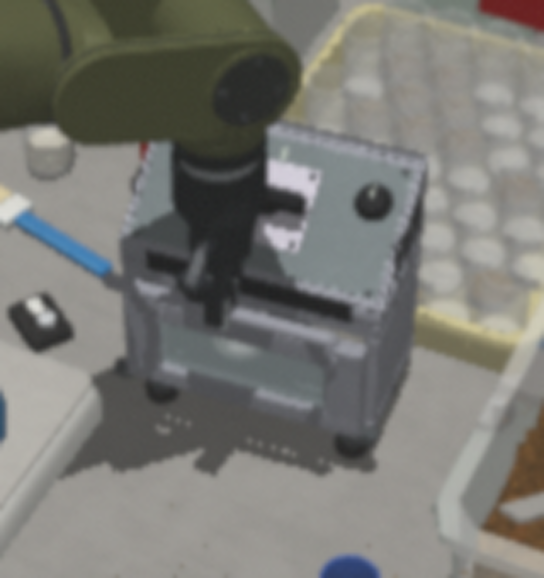

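The door looks flush, the bar lies at about (215,300) in the crop, and the arc works out at about 72° (shut is 71.6°). I'll press slightly more, let go, rise and check by depth.

```bash

python3 -m jog '[0.02,0.016,0.005,0,1, 0.045,0.035,0.012,0,1, 0.045,0.035,0.012,0,1, 0,0,0,0,0.4, 0,0,0,0,0.4, 0,0,0,0,0.4, 0,0,0,0,0.4]'
python3 -m jog '[0,0,0.25,0,0.4, 0,0,0.5,0,0.4, -0.15,-0.12,0.9,0,0.4, -0.3,-0.24,0.9,0,0.4, -0.6,-0.48,0.9,0,0.4, -0.9,-0.71,0.9,0,1, -0.9,-0.71,0.9,0,1, -0.9,-0.71,0.9,0,1]'
python3 - <<'E'
from h import *
np.set_printoptions(precision=4,suppress=True)
yaw=np.radians(38.4);c,s=np.cos(yaw),np.sin(yaw);R2=np.array([[c,-s],[s,c]])
for n in('top','scene','wrist'):
    p=shot(n,n+'3.png')
    vv,uu=np.mgrid[0:480,0:640];uv=np.stack([uu.ravel(),vv.ravel()],1).astype(float);z=p['z_map'].ravel()
    d=cv2.undistortPoints(uv[:,None],p['mtx'],np.float64(p['dist']))[:,0]
    W=(np.c_[d*z[:,None],z]-p['t'])@p['R'];W=W[z>0];B=np.c_[(W[:,:2]-[.6415,.0757])@R2,W[:,2]]
    k=(B[:,0]>-.15)&(B[:,0]<-.09)&(abs(B[:,1])<.09)&(B[:,2]>.2)&(B[:,2]<.26)
    if k.sum()>20: print(n,'bar',k.sum(),np.percentile(B[k],[5,50,95],axis=0).round(4).tolist())
    # fascia plane + handle
    m=(B[:,0]>-.06)&(B[:,0]<.045)&(abs(B[:,1])<.115)&(B[:,2]>.195)&(B[:,2]<.31)
    Q=B[m];e=(Q-[-.06,0,.205])@np.array([-np.sin(np.radians(35)),0,np.cos(np.radians(35))])
    f0=np.median(e);print('fascia off',f0)
    j=(e-f0>.03)&(e-f0<.05)&(abs(Q[:,1])<.06)&(abs(Q[:,0]+.024)<.05);H=Q[j]
    if j.sum()>20:
        print('handle',j.sum(),np.median(H,0),(H.min(0)+H.max(0))/2,'world',R2@((H.min(0)+H.max(0))/2)[:2]+[.6415,.0757],'e',np.median(e[j]-f0),'y',np.percentile(H[:,1],[2,98]))
E
```

```text
t: 6.9
tool_pos: [0.5484, 0.0009, 0.3866]
tool_rot: [3.141, -0.001, 2.245]
contact_force: [-0.3, 0.8, -0.1]
finger_gap: 0.601
grasp_force: 0.0
t: 7.7
tool_pos: [0.4124, -0.1066, 0.5223]
tool_rot: [3.14, 0.001, 2.242]
contact_force: [0.3, 0.2, -0.3]
finger_gap: 0.096
grasp_force: 0.0
top bar 574 [[-0.1331, -0.0812, 0.2143], [-0.1266, 0.0015, 0.2283], [-0.1168, 0.0827, 0.232]]
fascia off 0.0009315330710245942
handle 268 [-0.0265  0.0019  0.2747] [-0.0256  0.0015  0.2729] world [0.6205 0.061 ] e 0.03684769247559997 y [-0.0335  0.0365]
scene bar 258 [[-0.134, -0.0844, 0.2182], [-0.1282, -0.0195, 0.2263], [-0.1209, 0.0497, 0.2326]]
fascia off -0.0005929687144472739
handle 138 [-0.0278 -0.0052  0.2726] [-0.0274 -0.0031  0.2715] world [0.622  0.0562] e 0.03695642193444189 y [-0.0373  0.0324]
wrist bar 4993 [[-0.1317, -0.0784, 0.2224], [-0.1281, 0.0113, 0.2286], [-0.1207, 0.0826, 0.2306]]
fascia off -0.0009447541965815779
```

The released bar sits at xw ≈ -0.125 with its top at z 0.230. That fits shut, with the hinge line 9 mm ahead of the face. The handle's outer face is at about (0.621, 0.059, 0.2735), level.

Plan: with the closed fingers just down-slope of the handle's left end, push it in along -n, then round the arc. First I'll go to the standoff.

```bash

python3 -m jog '[0.3,0.3,0,-0.02,1, 0.5,0.5,0,-0.04,1, 0.8,0.8,0,-0.07,1, 1,1,0,-0.1,1, 1,1,0,-0.12,1, 1,1,0,-0.15,1, 1,1,0,-0.17,1, 1,1,0,-0.2,1, 1,1,0,-0.22,1, 1,1,0,-0.25,1, 1,1,0,-0.25,1, 1,1,0,-0.25,1]' 
python3 -m jog '[0.12,0.19,-0.3,0,1, 0.12,0.19,-0.5,0,1, 0.12,0.19,-0.5,0,1, 0.12,0.19,-0.5,0,1]'
python3 - <<'E'
from h import *
p=shot('wrist','w4.png')
q=shot('scene')
a=cv2.resize(p['image'],(400,300));c=cv2.resize(q['image'][150:260,290:400],(400,400),interpolation=cv2.INTER_CUBIC)
im=np.zeros((400,800,3),np.uint8);im[:300,:400]=a;im[:,400:]=c
cv2.imwrite('pics/v4.png',im[:,:,::-1])
print([(d['xyz'],d['p']) for d in finder.boxes_of('isolator_grip',p)][:2])
E
```

```text
t: 9.05
tool_pos: [0.5641, 0.0453, 0.5208]
tool_rot: [-3.14, 0.001, 0.676]
contact_force: [-0.4, -0.4, 0.6]
finger_gap: 0.004
grasp_force: 0.0
t: 9.45
tool_pos: [0.5815, 0.073, 0.4462]
tool_rot: [-3.14, 0.002, 0.676]
contact_force: [0.0, -0.2, 0.9]
finger_gap: -0.005
grasp_force: 0.0
[([0.631, 0.0684, 0.2713], 0.63)]
```

View pics/v4.png

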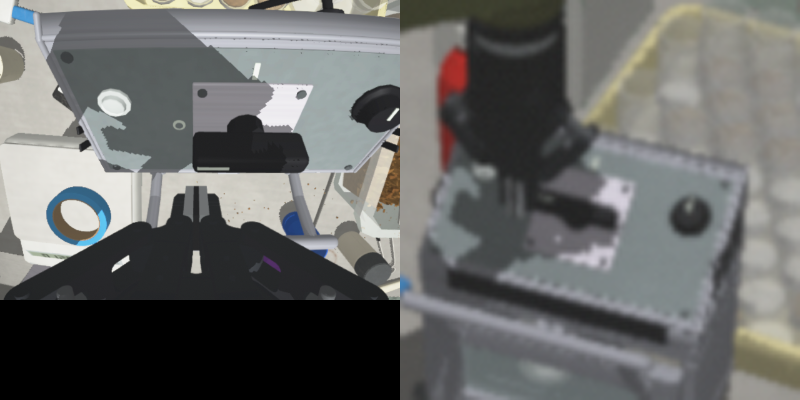

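The wrist view (left half) shows the closed tips at (195,190), in front of the handle's left end. The handle spans 193 to 308 at row 155. The tips are about 16 mm wide, so I'll shift 7 mm inward, descend, and push in gently.

```bash

python3 -m jog '[0.03,-0.037,-0.05,0,1, 0.03,-0.037,-0.115,0,1, 0.03,-0.037,-0.115,0,1]'
python3 -m jog '[0.02,0.016,0,0,1, 0.04,0.032,-0.015,0,1, 0.05,0.04,-0.03,0,1, 0.06,0.048,-0.042,0,1, 0.06,0.048,-0.042,0,1]'
python3 -m jog '[0.01,0.008,-0.006,0,1, 0.02,0.016,-0.012,0,1, 0.02,0.016,-0.012,0,1]'
```

```text
t: 9.9
tool_pos: [0.5854, 0.0663, 0.4276]
tool_rot: [-3.14, 0.002, 0.673]
contact_force: [0.7, 0.5, -0.7]
finger_gap: -0.006
grasp_force: 0.0
t: 10.4
tool_pos: [0.5942, 0.0736, 0.423]
tool_rot: [-3.141, 0.005, 0.674]
contact_force: [-7.8, -4.9, 3.1]
finger_gap: -0.001
grasp_force: 4.3
t: 10.7
tool_pos: [0.5961, 0.0751, 0.4226]
tool_rot: [-3.14, 0.012, 0.674]
contact_force: [-18.9, -9.4, 9.8]
finger_gap: -0.001
grasp_force: 10.4
```

```bash

python3 -m jog '[0.015,0.012,-0.01,0,1, 0.03,0.024,-0.015,0,1, 0.03,0.024,-0.015,0,1]'
python3 - <<'E'
from h import *
p=shot('wrist');q=shot('scene')
a=cv2.resize(p['image'][100:340,200:560],(450,300));c=cv2.resize(q['image'][165:245,300:380],(350,350),interpolation=cv2.INTER_CUBIC)
im=np.zeros((350,800,3),np.uint8);im[:300,:450]=a;im[:,450:]=c
cv2.imwrite('pics/v5.png',im[:,:,::-1])
E
```

```text
t: 11.0
tool_pos: [0.6006, 0.0784, 0.4213]
tool_rot: [-3.141, 0.011, 0.673]
contact_force: [-18.2, -9.5, 12.1]
finger_gap: -0.002
grasp_force: 10.2
```

View pics/v5.png

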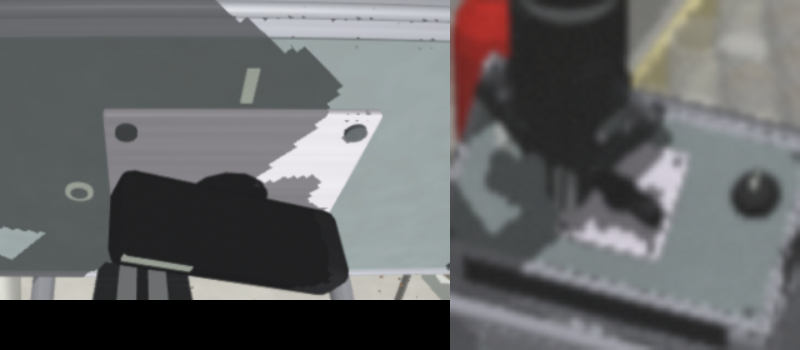

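The handle is in and has turned about 13° under the fingertip (left end raised at (150,190) of the crop). Forces are moderate, so I'll carry on round the arc.

```bash

python3 -m jog '[0.021,0.017,0.01,0,1, 0.042,0.033,0.02,0,1, 0.071,0.04,0.035,0,1, 0.099,0.036,0.05,0,1, 0.099,0.036,0.05,0,1]'
python3 -m jog '[0.03,0,0.015,0,1, 0.055,-0.01,0.03,0,1, 0.055,-0.01,0.03,0,1]'
python3 - <<'E'
from h import *
p=shot('wrist');q=shot('scene')
a=cv2.resize(p['image'][100:340,200:560],(450,300));c=cv2.resize(q['image'][165:245,300:380],(350,350),interpolation=cv2.INTER_CUBIC)
im=np.zeros((350,800,3),np.uint8);im[:300,:450]=a;im[:,450:]=c
cv2.imwrite('pics/v6.png',im[:,:,::-1])
E
```

```text
t: 11.6
tool_pos: [0.6172, 0.0856, 0.4274]
tool_rot: [3.141, -0.001, 0.674]
contact_force: [-0.4, -0.1, 0.3]
finger_gap: -0.001
grasp_force: 0.6
t: 11.9
tool_pos: [0.623, 0.086, 0.4274]
tool_rot: [-3.126, 0.011, 0.675]
contact_force: [-17.6, 7.6, -1.6]
finger_gap: -0.003
grasp_force: 8.9
```

View pics/v6.png

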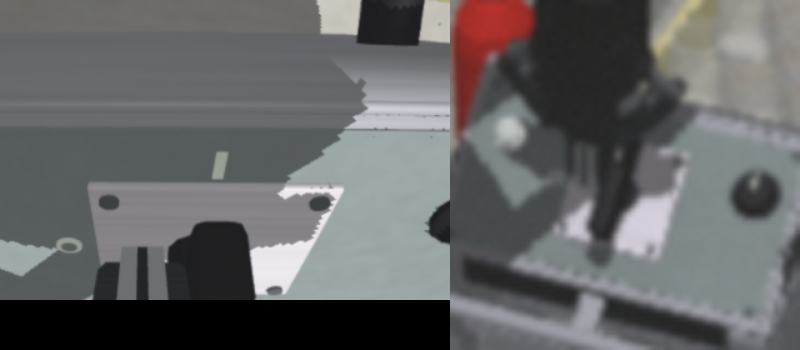

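The handle now points up the slope, at (220,260) in the crop, so it has snapped to on, with the finger still resting on its side. I'll back off and rise clear.

```bash

python3 -m jog '[-0.06,0.03,0,0,1, -0.09,0.05,0,0,1, -0.09,0.05,0.2,0,1, -0.09,0.05,0.5,0,1, -0.3,-0.1,0.8,0,1, -0.7,-0.5,0.9,0,1, -1,-0.9,0.9,0,1, -1,-0.9,0.9,0,1, -1,-0.9,0.9,0,1, -1,-0.9,0.9,0,1]'
python3 - <<'E'
from h import *
np.set_printoptions(precision=4,suppress=True)
p=shot('top');q=shot('scene');w=shot('wrist')
yaw=np.radians(38.4);c,s=np.cos(yaw),np.sin(yaw);R2=np.array([[c,-s],[s,c]])
for p_ in(p,q,w):
    vv,uu=np.mgrid[0:480,0:640];uv=np.stack([uu.ravel(),vv.ravel()],1).astype(float);z=p_['z_map'].ravel()
    d=cv2.undistortPoints(uv[:,None],p_['mtx'],np.float64(p_['dist']))[:,0]
    W=(np.c_[d*z[:,None],z]-p_['t'])@p_['R'];W=W[z>0];B=np.c_[(W[:,:2]-[.6415,.0757])@R2,W[:,2]]
    k=(B[:,0]>-.15)&(B[:,0]<-.09)&(abs(B[:,1])<.09)&(B[:,2]>.2)&(B[:,2]<.26)
    if k.sum()>20: print('bar',k.sum(),np.percentile(B[k],[5,50,95],axis=0).round(4).tolist())
    m=(B[:,0]>-.06)&(B[:,0]<.045)&(abs(B[:,1])<.115)&(B[:,2]>.195)&(B[:,2]<.34)
    Q=B[m];th=np.radians(35);e=(Q-[-.06,0,.205])@np.array([-np.sin(th),0,np.cos(th)]);e-=np.median(e)
    j=(e>.022)&(e<.05)&(abs(Q[:,1])<.06)&(abs(Q[:,0]+.024)<.05);H=Q[j]
    if j.sum()>20:
        S=H[:,0]*np.cos(th)+H[:,2]*np.sin(th);ev=np.linalg.eigh(np.cov(H[:,1],S))[1][:,1]
        print('handle',j.sum(),'e',np.percentile(e[j],[50,90]),'angle',np.degrees(np.arctan2(ev[1],ev[0])))
for t in['shaker','jar_single_2','measure_cup','tally']:
    print(t,[(np.round(d['xyz'],3),round(d['p'],2)) for d in finder.boxes_of(t,p)][:1])
c=cv2.resize(p['image'][140:320,240:415],None,fx=2.2,fy=2.2,interpolation=cv2.INTER_CUBIC);a=cv2.resize(w['image'],(400,300))
im=np.zeros((400,790,3),np.uint8);im[:c.shape[0],:c.shape[1]]=c;im[:300,390:]=a[:,:400]
cv2.imwrite('pics/v7.png',im[:,:,::-1])
E
```

```text
t: 13.0
tool_pos: [0.474, -0.0525, 0.5681]
tool_rot: [3.138, -0.003, 0.67]
contact_force: [0.4, 1.1, 0.1]
finger_gap: 0.002
grasp_force: 0.0
bar 429 [[-0.1331, -0.0407, 0.2218], [-0.1266, 0.025, 0.2284], [-0.1199, 0.0842, 0.232]]
handle 279 e [0.0365 0.0392] angle 90.09623736008223
bar 314 [[-0.1332, -0.0826, 0.2169], [-0.1283, -0.0026, 0.2261], [-0.1202, 0.0801, 0.2315]]
handle 162 e [0.0353 0.0401] angle 90.18792286538579
bar 4837 [[-0.131, -0.0811, 0.2142], [-0.124, -0.0001, 0.2287], [-0.1148, 0.0814, 0.2307]]
handle 101 e [0.0377 0.0387] angle 179.60644350127308
shaker [(array([ 0.588, -0.336,  0.102]), 0.55)]
jar_single_2 [(array([0.61 , 0.479, 0.057]), 0.94)]
measure_cup [(array([0.458, 0.396, 0.032]), 0.84)]
tally [(array([0.49 , 0.264, 0.02 ]), 0.61)]
```

View pics/v7.png

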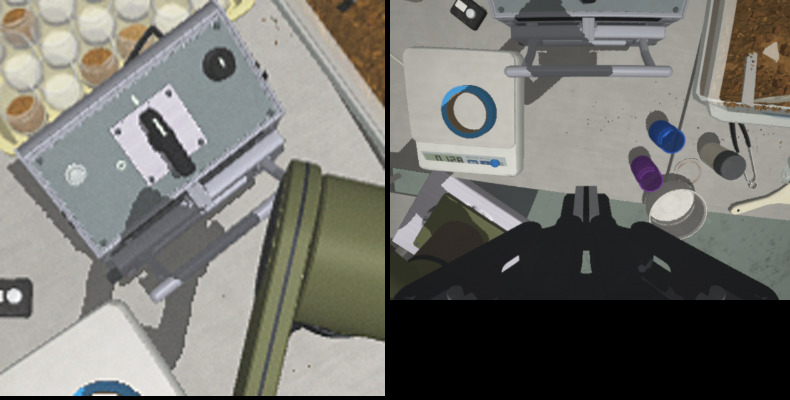

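The handle stands at 90° up the slope at (165,140) and is fully out: its face is 37 mm off the fascia, the same as before, and it would read about 29 mm if still in. The door bar hasn't moved, the bystanders are in place and the arm is clear. Handing in.

```bash
python3 -c "
from plant import r
print(r.sign_off())"
```

```text
the job is handed in; nothing more can be done
None
```

The job is handed in with no verdict returned: at the last look the door was shut, the isolator at on with its handle sprung out, the bystanders in place and the arm clear; the jars inside were not checked after the door closed.

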